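# Clamp a bottle on the laboratory shaker

## Robot

A 6-joint arm with a two-finger parallel gripper is mounted at the origin on the work surface. World frame = base frame: x ahead of the robot, y to its left, z up, the work surface at z = 0. Lengths are in mm, angles in rad, forces in N, time in s.
With the tool pointing down it reaches from about 350 to 975 mm from the base axis. Payload 7.1 kg.
Tool frame: the origin (TCP) lies midway between the tips of the shut fingers; the grasp point (between the pads) lies 19 mm behind it (ctrl.grip_depth is the distance from the TCP to the grasp point, in mm); z points along the fingers, y is the line along which they close (so a half turn about z gives the same grasp; the last joint's range is limited). The gripper opens to 88 mm and grips with 3 to 60 N. Pads are 20 mm wide; open, the fingers measure 115 mm over their backs; the gripper's body (75 mm by 178 mm) begins 61 mm behind the grasp point.
Start: joints at [1.27, 0.423, 1.63, -0, 1.089, -0.019], TCP at [173.771, 600.34, 222.675] pointing down, gripper open.
Joint ranges: [-3, 3], [-0.9, 2.11], [0.09, 2.58], [-1.31, 4.45], [0.11, 2.69], [-2.54, 2.54]. Speed limits (rad/s): [2.39, 2.39, 3.01, 3.14, 3.14, 3.14].

## Interface

Orientations are given as a rotation vector (axis times angle).
In Python, from workcell import ctrl, cams gives the robot as it stands.
- The arm moves only by the tool move_arm, never from a script. Its argument "steps" is a list of rows, each a list of 3 entries, a list of its own where there are three numbers: the shift along the tool's x, y, z in units of 25 mm (1.0 is 25 mm), then the turn about the tool's z in units of 5 degrees (1.0 is 5 degrees), then the closure, from 0 (fully open) to 1 (shut). A call has 1 to 20 rows; each row shifts and turns the commanded pose from where the row before left it, along the tool's axes as they then stand; what a row does not reach is not made up. A row lasts 1/12 s, in which the tool goes at most 41.7 mm and 7.16 degrees, less where a joint would pass 70% of its speed; a pose out of reach is approached as far as the arm can. A call is refused whole if a number of a shift passes 1 or a number of a turn 1, either way. A call with a gripper value outside its range is refused whole. The fingers move at their own pace and stop on an object; the grip force is fixed at half the most. Time passes only in rows, so rows that do not move let the fingers close. It gives the time, the measured TCP pose, the force, the opening and the grip force at its end, in the units of the state.
- ctrl.get_obs(): the state, without advancing time (a new reading comes with each control period).
- cams.get_image(name): name is "side" or "top" or "wrist"; returns a dict with "image" (480x640x3 uint8, red, green, blue), "camera_matrix" (3x3 intrinsics, pixels), "k1" (the pictures are not rectified: a ray, as slopes to the right and down, at radius r is drawn at 1 + k1 r^2 times it, then the intrinsics apply), "xyz" and "rotation" of the camera in the world; the wrist camera has in their place "mount" (4x4, takes a point from camera to tool coordinates, whose origin is the TCP and whose axes are the flange's). Camera axes: x right, y down, z forward; pixel columns grow to the right and rows downward; lengths in mm; the calibration is good to about 2 mm. A picture is of the moment at which its call begins: read the wrist's pose just before it. There is no depth.
- ctrl.close_job(): hands the job in; it is judged then, once.
Trained networks look in the newest picture that a camera, given by its name, has taken for a name from the list of things; names that differ only in an ending like _2 or _b are one class to them, and where a whole thing is asked for, a point or a joint stands for the part that bears it (a point fixed in the world has none). Each returns a list of dicts, best first, with "p" (0 to 1); they miss things now and then, are a little off and sometimes report something else, mostly with a low value. They report only what shows in the picture. A call takes as long as a camera call.
- cams.boxes_of(camera, thing): "rect" ([centre column, centre row, width, height] in pixels, round what is visible of it).
- cams.cut_out(camera, thing): "pixels" (480x640 bool, what is visible of it) and "rect" ([centre column, centre row, width, height] in pixels, round what is visible of it).
The state is a dict: "t": time; "qpos": joint angles; "qvel": joint speeds; "joint_torque": joint torques, N m; "ee_pos": TCP position; "orientation": TCP orientation; "ft_force": force on the tool from outside, world axes, zero at the start; "moment": the same for the moment, N m; "width": finger opening in mm; "grasp_force": force on a finger pad.
Only numpy, scipy, OpenCV 4.12 (cv2) and the standard library are available. Lean on these libraries where they do the work, as an engineer would, in place of code of your own. Each camera call takes 0.05 s, during which the arm holds its last target. There are 200 camera calls.

## Task

Clamp the brown glass bottle on the shaker: squeeze the release lever against the grip of the sliding clamp bar and keep it squeezed while you slide the bar up to the bottle and push on, until the bottle stands firm against the rear bar and the sprung rod is pressed in about half of its travel. Then let go so that the latch drops fully into a notch of the rack and the bar stays locked there, the rod still well pressed in but not to its end. The bottle is glass: press it gently and keep it upright, and leave the beaker, the flask and the pen pot on the bench where they are.

Things in the scene. Friction and masses are not known exactly. Their poses are not given: they have to be found in the camera images.
- shaker: Orbital shaker, fixed on the bench: cream housing 270 x 340 mm, aluminium platform 300 x 400 mm on top. Origin: middle of its underside, on the bench; z up, x from its front panel (nearest the robot) to its back, y along its two rails, the way the clamp bar slides up to the bottle. The platform's rubber mat lies 113 mm above the origin. Rails along y at x = -130 mm (rack) and +130 mm (plain).
- rack (a point): Middle of the rack rail (x = -130, y = 0 of the shaker) at the height of the tooth tops, 20 mm above the mat. The rack runs along the shaker's y; square teeth 3.5 mm long, gaps (notches) 6.5 mm, so a notch every 10 mm. If the bar is let go between notches with the rod pressed, the rod's springs push it back until the latch drops into the notch behind, up to 9 mm. Axes are the shaker's.
- rear (a point): Nominal middle of the rear bar's axis: y = 150 mm of the shaker, 42 mm above the mat. The rear bar, a rubber-sleeved rod 20 mm thick along x, is bolted across the rails within 35 mm of here, nearer or farther along y; its true place is not reported. The bottle, pushed to +y by the clamp bar, comes to rest against it, felt as a rising force. Axes are the shaker's.
- bar: Sliding clamp bar across the platform. Origin: on the rack's centre line at the mat's height, under the handle; axes as the shaker's. It slides along y only, from y = -130 to +30 mm of the shaker; the latch lies centred in a notch where that y is a multiple of 10 mm. Free, it slides with 0.6 N of friction; latched, it is locked both ways with 1 mm of play. Cross bar's top: 52 mm above the mat.
- rod_rest (a point): Middle of the sprung rod's axis when the rod is not pressed: 140 mm in x and 75 mm in +y from the bar's origin, 42 mm above the mat (a point of the bar; it does not follow the rod's springs). The rod is rubber-sleeved, 20 mm thick, 190 mm long along x. Pushed, it yields up to 20 mm towards -y: 2 N to start it, 0.3 N more per mm, so 5 N at half travel and 8 N at the end.
- grip (a point): Pinch point on the bar's handle, above the bar's origin, 85 mm above the mat; axes are the bar's, pinch along y. Midway between grip and lever when squeezed. Grip: fixed black plate 30 mm wide, 8 thick, outer face 14 mm to +y of here, top 128 mm above the mat. Lever: steel tab on the -y side, its outer face 29 mm from here at the top when at rest. Width over both: 43 mm at rest, 27 mm squeezed.
- lever (a joint): Release lever (tab 30 mm wide, 6 mm thick, top 120 mm above the mat) angle in rad: 0 latch fully in a notch, about 0.15 latch resting on a tooth (not locked), from 0.17 latch clear of the teeth, 0.24 fully squeezed, at its stop. Sprung: at the pinch point 6 N at rest, 10 N fully squeezed; pinch it with 20 to 30 N. At the start the latch may lie in a notch or on a tooth.
- bottle: Brown glass reagent bottle with black cap and a blank paper band, standing loose on the mat between the clamp bar and the rear bar: 85 mm diameter straight-sided up to 104 mm, 164 mm tall over the cap, about 0.25 kg. Origin: centre of its underside; z up its axis. The rod may slide it along the mat, which takes up to about 2 N.
- beaker: Empty glass beaker, 84 mm across the rim, 110 mm tall, loose on the bench beside the shaker; bystander. Origin: centre of its underside.
- flask: Conical glass flask, 82 mm diameter at the foot, 120 mm tall, loose on the bench beside the shaker; bystander. Origin: centre of its underside.
- pen_pot: White pot of marker pens, 76 mm diameter, pot 90 mm and pens 144 mm tall, loose on the bench beside the shaker; bystander. Origin: centre of its underside.

How it is judged (in metres and radians):
On the way, in this order (a step that is already met when the one before it is completed fails the run):
1. the release lever is squeezed fully (beyond 0.19 rad) (value of joint lever above 0.19 rad), for 0.2 s.
2. with the lever still squeezed, the bar's rod presses on the bottle with more than 3 N (value of joint lever above 0.17 rad and contact force between bar and bottle above 3 N), for 0.2 s.
At the end, for the whole second after the job is handed in: The latch lies fully in a notch (lever under 0.05 rad), the sprung rod holds the bottle against the rear bar with 3 to 7.6 N (rod pressed in 3.5 to 18.5 mm of its 20 mm), the bottle stands upright on the mat (within 4 degrees), and bar and bottle are at rest (value of joint lever below 0.05 rad and contact force between bar and bottle between 3 and 7.6 N and angle between bottle's own z axis and vertical below 0.07 rad and height (world z) of bottle above 0.108 m and linear speed of each of bar, bottle below 0.01 m/s); the robot touches nothing.
It fails at once if the bar presses on the bottle with more than 12 N (the rod driven hard onto its end stop) (contact force between bar and bottle above 12 N).
It fails at once if the bottle is tipped by more than 15 degrees (angle between bottle's own z axis and vertical above 0.26 rad).
It fails at once if the beaker, the flask or the pen pot is moved by more than 30 mm (distance of any of beaker, flask, pen_pot from where it was at the start of the episode above 0.03 m).
It also fails if it takes over 58 s, if anything falls off the work surface, if the arm or the gripper's body presses on something with over 40 N, if the wrist force passes 120 N, or if a joint passes its speed limit or range.

## Working session

There is one attempt and no reset: what is moved stays moved. The work goes in short steps, Python scripts to look and compute and a tool call to move; the robot and the scene stay as the last step left them, time stands still between calls to the robot, and variables do not carry over. Pictures are saved under pics/ and viewed, at most 10 in all, crops included, and the job is handed in when it is done.

Besides the shell and the picture viewer there is one more tool, called after "Request:" as name(argument=value, ...) on one line, values as JSON. move_arm: Moves the arm, as the interface text tells. Its arguments: {"type":"object","properties":{"steps":{"type":"array"}},"required":["steps"]}

```bash
mkdir -p pics
cat > h.py <<'E'
import numpy as np, cv2
from workcell import ctrl, cams
from scipy.spatial.transform import Rotation as R
def cam(d):
    if "mount" in d:
        o=d["obs"]; T=np.eye(4); T[:3,:3]=R.from_rotvec(o["orientation"]).as_matrix(); T[:3,3]=o["ee_pos"]
        M=T@np.array(d["mount"]); return M[:3,3],M[:3,:3]
    return np.array(d["xyz"]),np.array(d["rotation"])
def get(n):
    o=ctrl.get_obs(); d=cams.get_image(n); d["obs"]=o; return d
def ray(d,u,v):
    K=np.array(d["camera_matrix"]); p,Rm=cam(d)
    q=cv2.undistortPoints(np.array([[[u,v]]],float),K,np.array([d["k1"],0,0,0.]))[0,0]
    r=Rm@np.array([q[0],q[1],1]); return p,r/np.linalg.norm(r)
def atz(d,u,v,z):
    p,r=ray(d,u,v); return p+r*(z-p[2])/r[2]
def proj(d,X):
    p,Rm=cam(d); c=Rm.T@(np.asarray(X,float)-p); s=c[:2]/c[2]; s=s*(1+d["k1"]*(s@s)); K=np.array(d["camera_matrix"])
    return K[:2,:2]@s+K[:2,2]
def tri(a,b):
    (p,r),(q,s)=a,b; t=np.linalg.lstsq(np.c_[r,-s],q-p,rcond=None)[0]
    x,y=p+r*t[0],q+s*t[1]; return (x+y)/2,np.linalg.norm(x-y)
def save(d,f): cv2.imwrite("pics/"+f,cv2.cvtColor(d["image"],cv2.COLOR_RGB2BGR))
E
python3 - <<'E'
from h import *
np.set_printoptions(precision=1,suppress=True)
for n in ["top","side","wrist"]:
    d=get(n); save(d,n+"0.png"); p,Rm=cam(d); print(n,p,Rm[:,2],np.array(d["camera_matrix"])[0,0],d["k1"])
    for t in ["shaker","bar","grip","lever","bottle","rod_rest","beaker","flask","pen_pot"]:
        b=cams.boxes_of(n,t); print(t,[(np.array(x["rect"]),round(x["p"],2)) for x in b[:2]])
print(ctrl.get_obs())
E
```

```text
Traceback (most recent call last):
IndexError: too many indices for array: array is 1-dimensional, but 2 were indexed
```

```bash
sed -i 's/return np.array(d\["xyz"\]),np.array(d\["rotation"\])/return np.array(d["xyz"]),R.from_rotvec(d["rotation"]).as_matrix()/' h.py
python3 - <<'E'
from h import *
np.set_printoptions(precision=1,suppress=True)
for n in ["top","side","wrist"]:
    d=get(n); save(d,n+"0.png"); print(d.get("rotation")); p,Rm=cam(d); print(n,p,Rm[:,2],np.array(d["camera_matrix"])[0,0],d["k1"])
    for t in ["shaker","bar","grip","lever","bottle","rod_rest","beaker","flask","pen_pot"]:
        b=cams.boxes_of(n,t); print(t,[(np.array(x["rect"]),round(x["p"],2)) for x in b[:2]])
print(ctrl.get_obs())
E
```

```text
[-2.2  2.1 -0.1]
top [ 402.7    9.1 1709. ] [ 0.1  0.  -1. ] 517.9644894134448 -0.1551757479317692
shaker [(array([354.9, 194.8, 142.5, 111.1]), 0.74)]
bar [(array([387.8, 192.3,  53.7,  92.7]), 0.82)]
grip [(array([385.4, 190.8,  52.3,  95.5]), 0.82)]
lever [(array([407. , 230.3,  11. ,  13.4]), 0.53)]
bottle [(array([342.3, 198.2,  28.8,  36.5]), 0.64)]
rod_rest [(array([387.6, 193.7,  52.9,  97.5]), 0.68)]
beaker [(array([187.6, 261.9,  33.2,  26.5]), 0.66)]
flask [(array([177.6, 214.1,  23.6,  25. ]), 0.98)]
pen_pot [(array([474.2, 258.5,  32.6,  22.6]), 0.76)]
[-2.2  0.2 -0.1]
side [ 449.6 -812.3  796.3] [ 0.1  0.8 -0.6] 462.0823107387424 -0.04075231740703674
shaker [(array([390.4, 305.4, 198.6, 167.1]), 0.87)]
bar [(array([387.7, 308.1, 196.6, 167.1]), 0.63), (array([391.7, 308.6, 144.8,  88.2]), 0.61)]
grip [(array([393.6, 306. , 145.5,  81.2]), 0.98), (array([389.1, 306.1, 201.6, 168.6]), 0.52)]
lever [(array([338. , 325. ,  21.3,  50.2]), 0.58), (array([267.1, 187.3,  27.3,  38.2]), 0.51)]
bottle [(array([372.2, 241.4,  42.9,  76. ]), 0.58)]
rod_rest [(array([393.1, 308.7, 143.9,  81.6]), 0.98)]
beaker [(array([265.8, 185.4,  26.4,  43.3]), 0.9), (array([341.7, 323.9,  20.2,  47.9]), 0.72)]
flask [(array([316.8, 177. ,  20.5,  40.2]), 0.97)]
pen_pot [(array([323.9, 464.8,  53.5,  30.2]), 0.9)]
None
wrist [110.5 618.9 384.3] [ 0.2 -0.1 -1. ] 351.7205436239951 -0.028811356211320832
shaker []
bar []
grip []
lever []
bottle []
rod_rest []
beaker []
flask []
pen_pot []
{'t': 1.55, 'qpos': array([ 1.3,  0.4,  1.6,  0. ,  1.1, -0. ]), 'qvel': array([ 0.,  0., -0., -0.,  0.,  0.]), 'joint_torque': array([ -0. , -54.5, -27.4,   0.1,   0. ,  -0. ]), 'ee_pos': array([173.8, 600.3, 222.7]), 'orientation': array([-0.4, -3.1, -0. ]), 'ft_force': array([-0.6, -0.7,  1.3]), 'moment': array([ 0. , -0. , -0.1]), 'grasp_force': 0.0, 'width': 87.72561347631796}
```

View pics/top0.png

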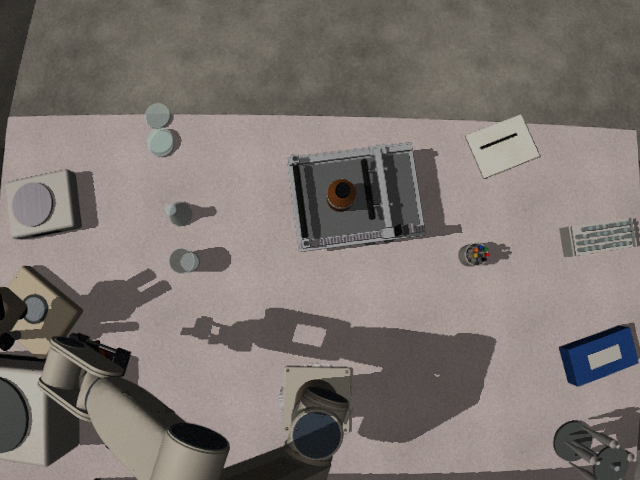

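View pics/side0.png

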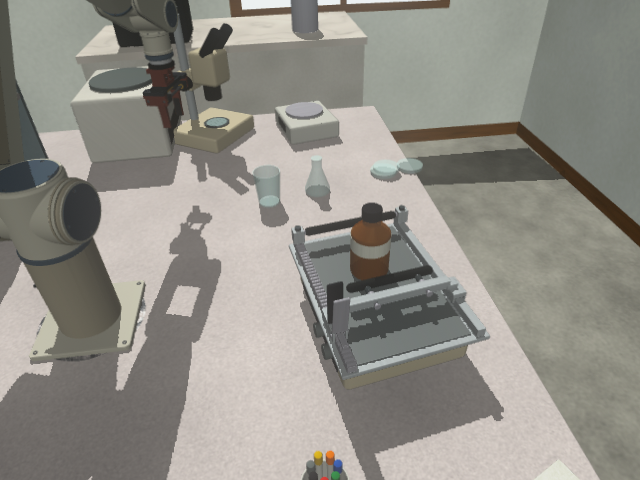

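View pics/wrist0.png

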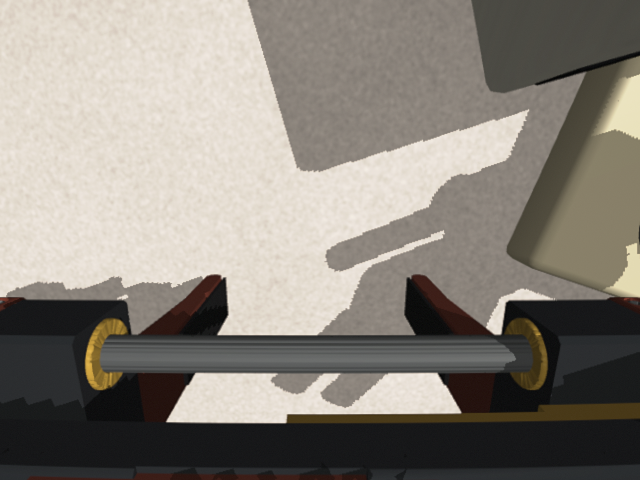

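Run:
```python
import cv2
a=cv2.imread("pics/top0.png")[135:260,280:440]; b=cv2.imread("pics/side0.png")[195:395,280:500]
cv2.imwrite("pics/tc.png",cv2.resize(a,None,fx=4.8,fy=4.8,interpolation=cv2.INTER_CUBIC)); cv2.imwrite("pics/sc.png",cv2.resize(b,None,fx=3,fy=3,interpolation=cv2.INTER_CUBIC))
```

```text
(no output)
```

View pics/tc.png

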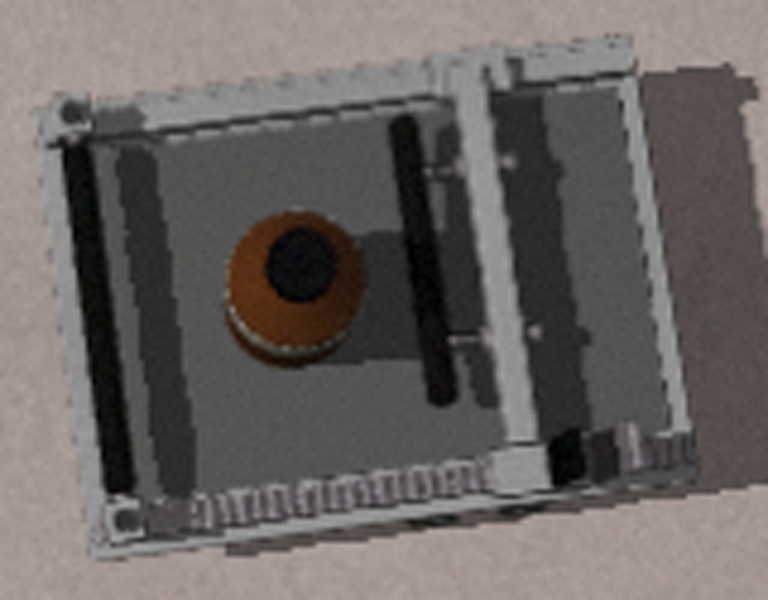

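View pics/sc.png

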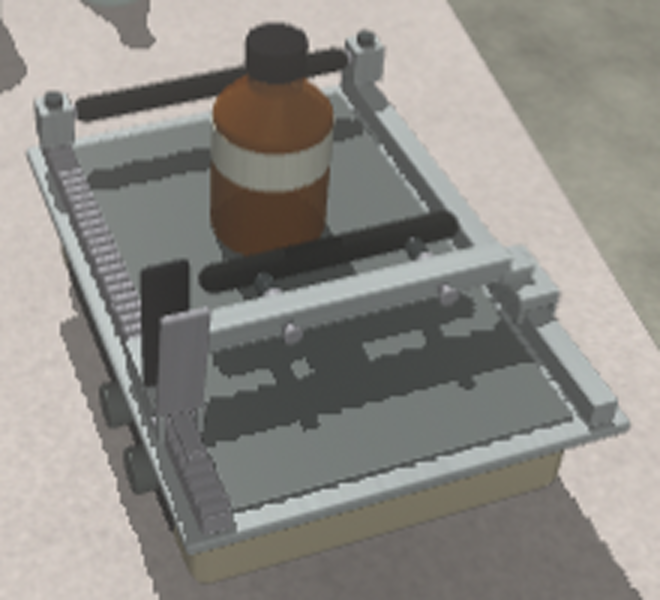

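```bash
cat > fit.py <<'E'
from h import *
from scipy.optimize import least_squares
np.set_printoptions(precision=1,suppress=True)
T=lambda x,y:(280+x/4.8,135+y/4.8)
S=lambda x,y:(280+x/3,195+y/3)
dt,ds=get("top"),get("side")
# (cam, px, local xyz, moves with bar, y free param)
obs=[(dt,T(97,557),(-150,200,110),0),(dt,T(36,105),(150,200,110),0),(dt,T(693,482),(-150,-200,110),0),
(ds,S(28,152),(-150,200,110),0),(ds,S(190,548),(-150,-200,110),0),(ds,S(630,425),(150,-200,110),0),
(dt,T(402,118),(-130+140+95,75,158),1),(dt,T(443,402),(-130+140-95,75,158),1),
(ds,S(142,268),(-145,14,241),1),(ds,S(188,260),(-115,14,241),1),(ds,S(162,316),(-145,-23,233),1),(ds,S(210,310),(-115,-23,233),1)]
def W(p,l,m):
    c,s=np.cos(p[2]),np.sin(p[2]); x,y,z=l; y=y+m*p[3]
    return np.array([p[0]+c*x-s*y,p[1]+s*x+c*y,z])
f=lambda p:np.concatenate([proj(d,W(p,l,m))-u for d,u,l,m in obs])
r=least_squares(f,[800,0,0.1,-90],x_scale=[100,100,.1,100]); p=r.x
print(p[:2],round(p[2],4),p[3]); print(r.fun.reshape(-1,2))
g=W(p,(-130,0,198),1); print("grip",g)
p3=np.array(p)
for d,u,v in [(dt,*T(76,145)),(dt,*T(120,490))]:
    X=atz(d,u,v,158)-[p[0],p[1],0]; c,s=np.cos(p[2]),np.sin(p[2]); print("rear local",c*X[0]+s*X[1],-s*X[0]+c*X[1])
X=atz(dt,*T(302,265),277)-[p[0],p[1],0]; print("bottle local",c*X[0]+s*X[1],-s*X[0]+c*X[1])
o=ctrl.get_obs(); Rm=R.from_rotvec(o["orientation"]).as_matrix(); print(Rm)
E
python3 fit.py
```

```text
[ 658.7 -111.6] 0.1544 -110.21206653895894
[[-0.4  0.1]
 [-0.  -0.2]
 [ 2.7 -1.5]
 [-1.3 -2.1]
 [-0.6  0. ]
 [ 1.4 -1.1]
 [ 1.  -2.1]
 [ 1.5 -0.1]
 [-1.  -0.4]
 [-0.  -1.5]
 [-1.   1.3]
 [-0.3 -0.7]]
grip [ 547.2 -240.5  198. ]
rear local 108.7189705517258 176.82140241242809
rear local -112.86148590643306 177.71375226150752
bottle local -5.846228375839614 53.9262246044137
[[-1.   0.3  0. ]
 [ 0.3  1.  -0. ]
 [-0.  -0.  -1. ]]
```

```bash
cat > d.py <<'E'
from h import *
np.set_printoptions(precision=3,suppress=True)
import sys
gx,gy,gz,yaw=map(float,sys.argv[1:5])
o=ctrl.get_obs(); Rm=R.from_rotvec(o["orientation"]).as_matrix()
Rt=np.c_[[-np.cos(yaw),-np.sin(yaw),0],[-np.sin(yaw),np.cos(yaw),0],[0,0,-1]]
print("t",o["t"],"ee",o["ee_pos"],"q",o["qpos"])
print("turn deg (tool)",np.degrees(R.from_matrix(Rm.T@Rt).as_rotvec()))
D=np.array([gx,gy,gz])-o["ee_pos"]
print("units in target axes",Rt.T@D/25,"in current axes",Rm.T@D/25)
E
python3 d.py 547 -240.5 300 0.1544
```

```text
t 1.65 ee [173.799 600.333 222.665] q [ 1.27   0.423  1.63  -0.     1.089 -0.019]
turn deg (tool) [ -0.001   0.001 -24.994]
units in target axes [ -9.578 -35.529  -3.093] in current axes [-23.693 -28.155  -3.093]
```

Request:
move_arm(steps=[[[0,0,-1],-1,0],[[0,0,-1],-1,0],[[0,0,-1],-1,0],[[0,0,-1],-1,0],[[0,0,-1],-1,0],[[0,-1,-1],0,0],[[0,-1,-1],0,0],[[-0.2,-1,0],0,0],[[-0.2,-1,0],0,0],[[-0.2,-1,0],0,0],[[-0.2,-1,0],0,0],[[-0.2,-1,0],0,0],[[-0.3,-1,0],0,0],[[-0.3,-1,0],0,0],[[-0.3,-1,0],0,0],[[-0.3,-1,0],0,0],[[-0.3,-1,0],0,0],[[-0.3,-1,0],0,0],[[-0.3,-1,0],0,0],[[-0.3,-1,0],0,0]])

```text
t: 3.32
ee_pos: [315.7, 241.7, 397.9]
orientation: [-0.243, 3.132, 0.0]
ft_force: [0.3, 0.3, 1.1]
width: 88.0
grasp_force: 0.0
```

```bash
python3 d.py 547 -240.5 300 0.1544
```

```text
t 3.3167 ee [315.706 241.668 397.866] q [ 0.623 -0.117  1.87  -0.     1.388 -1.102]
turn deg (tool) [0.012 0.03  0.023]
units in target axes [ -6.176 -20.48    3.915] in current axes [ -6.166 -20.483   3.913]
```

Request:
move_arm(steps=[[[-0.4,-1,0],0,0],[[-0.4,-1,0],0,0],[[-0.4,-1,0],0,0],[[-0.4,-1,0],0,0],[[-0.4,-1,0],0,0],[[-0.4,-1,0],0,0],[[-0.4,-1,0],0,0],[[-0.4,-1,0],0,0],[[-0.3,-1,0],0,0],[[-0.3,-1,0],0,0],[[-0.3,-1,0],0,0],[[-0.3,-1,0],0,0],[[-0.3,-1,0],0,0],[[-0.3,-1,0],0,0],[[-0.3,-1,0.5],0,0],[[-0.3,-1,0.5],0,0],[[-0.3,-1,0.5],0,0],[[-0.1,-1,0.5],0,0],[[0,-1,0.5],0,0],[[0,-0.5,0.5],0,0]])

```text
t: 4.98
ee_pos: [539.1, -218.0, 321.8]
orientation: [-0.241, 3.132, -0.001]
ft_force: [-0.2, -0.1, -0.2]
width: 87.9
grasp_force: 0.0
```

Run:
```python
from h import *
np.set_printoptions(precision=1,suppress=True)
d=get("wrist"); save(d,"w1.png"); print(d["obs"]["ee_pos"],d["obs"]["orientation"],d["obs"]["t"])
import pickle; pickle.dump({k:d[k] for k in d if k!="image"},open("w1.pkl","wb"))
for t in ["grip","lever","bar"]: print(t,[(np.array(x["rect"]),round(x["p"],2)) for x in cams.boxes_of("wrist",t)[:2]])
p=[658.7,-111.6,.1544]
for y in (14,6): print([proj(d,[547.2+a*.988-y*.154,-240.5+a*.154+y*.988,241]) for a in (-15,15)])
```

```text
[ 539.1 -218.   321.8] [-0.2  3.1 -0. ] 4.9833
grip [(array([314.9, 312.9, 131.4, 201.7]), 0.88)]
lever [(array([264.9, 245.2,  39.2,  59.5]), 0.89)]
bar [(array([314.4, 313.1, 139.5, 199.4]), 0.93)]
[array([301.9, 241. ]), array([302.4, 281.2])]
[array([290.6, 241. ]), array([291.4, 281.2])]
```

View pics/w1.png

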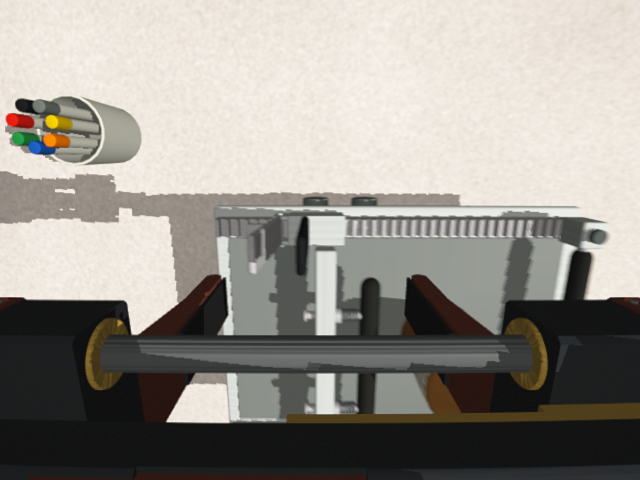

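Run:
```python
import cv2
a=cv2.imread("pics/w1.png")[200:290,230:360]
cv2.imwrite("pics/w1c.png",cv2.resize(a,None,fx=6,fy=6,interpolation=cv2.INTER_CUBIC))
```

```text
(no output)
```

View pics/w1c.png

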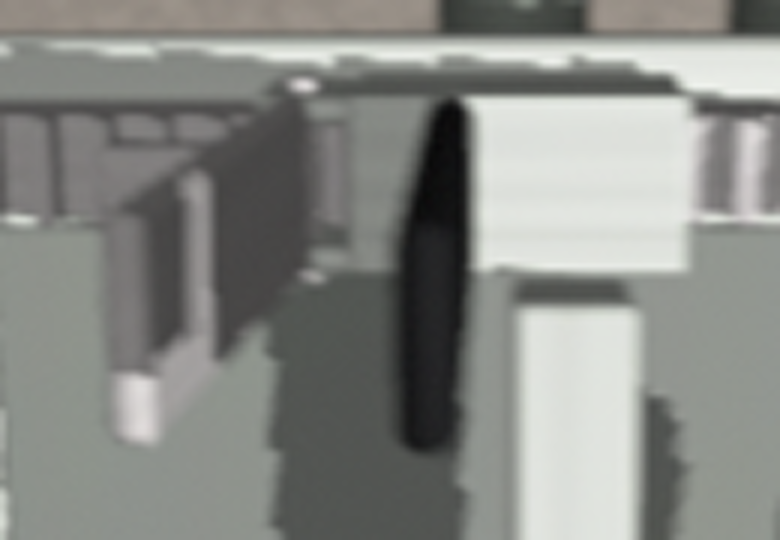

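```bash
cat > w.py <<'E'
from h import *
import pickle
np.set_printoptions(precision=1,suppress=True)
d=pickle.load(open("w1.pkl","rb")); c,s=np.cos(.1544),np.sin(.1544)
def loc(u,v,z):
    X=atz(d,u,v,z)-[658.7,-111.6,0]; return np.array([c*X[0]+s*X[1],-s*X[0]+c*X[1]])
print("grip in/out",loc(297,256,241),loc(306.5,256,241),"ends",loc(301,237,241),loc(301,275,241))
print("lever out/in",loc(248,254,233),loc(256.7,254,233))
for n,u,v in [("bar front",230+517/6,285),("bar back",230+638/6,285)]: print(n,loc(u,v,165))
print("rod axis",loc(370.5,285,155),"rear axis",loc(581,255,155),"rail outer",loc(400,208,110),"pl left",loc(217,208,110))
g=loc(297,256,241)/2+loc(306.5,256,241)/2-[0,10]
print("grip world",658.7+c*g[0]-s*g[1],-111.6+s*g[0]+c*g[1])
ds=get("side"); dt=get("top")
E
python3 w.py; python3 d.py 543 -236 300 0.1544
```

```text
grip in/out [-134.   -99.9] [-134.   -93.1] ends [-147.9  -96.8] [-119.7  -97.2]
lever out/in [-133.4 -136.5] [-133.4 -130. ]
bar front [-84.4 -86.3]
bar back [-84.3 -66.9]
rod axis [-80.6 -32.5] rear axis [-110.9  174.2] rail outer [-151.     3.2] pl left [-151.4 -192. ]
grip world 542.6620139610845 -237.40282066123282
t 5.2833 ee [ 538.918 -214.759  323.59 ] q [-0.4    0.256  1.63   0.     1.255 -2.126]
turn deg (tool) [-0.018  0.06   0.053]
units in target axes [-0.031 -0.865  0.944] in current axes [-0.029 -0.864  0.944]
```

Request:
move_arm(steps=[[[0,-0.92,0],0,0],[[0,0,1],0,0],[[0,0,1],0,0],[[0,0,1],0,0],[[0,0,1],0,0],[[0,0,0.7],0,0],[[0,0,0.5],0,0],[[0,0,0.5],0,0],[[0,0,0],0,0],[[0,0,0],0,0]])

```text
t: 6.12
ee_pos: [542.6, -238.1, 180.6]
orientation: [-0.243, 3.132, -0.0]
ft_force: [0.3, -0.2, 0.8]
width: 88.1
grasp_force: 0.0
```

```bash
python3 d.py 542.7 -237.4 181 0.1544
python3 - <<'E'
from h import *
d=get("side"); save(d,"s2.png")
cv2.imwrite("pics/s2c.png",cv2.resize(cv2.imread("pics/s2.png")[180:400,270:470],None,fx=2.7,fy=2.7,interpolation=cv2.INTER_CUBIC))
E
```

```text
t 6.1167 ee [ 542.57  -238.146  180.553] q [-0.434  0.427  1.736  0.     0.979 -2.16 ]
turn deg (tool) [-0.006  0.012  0.038]
units in target axes [-0.01   0.029 -0.018] in current axes [-0.01   0.029 -0.018]
```

View pics/s2c.png

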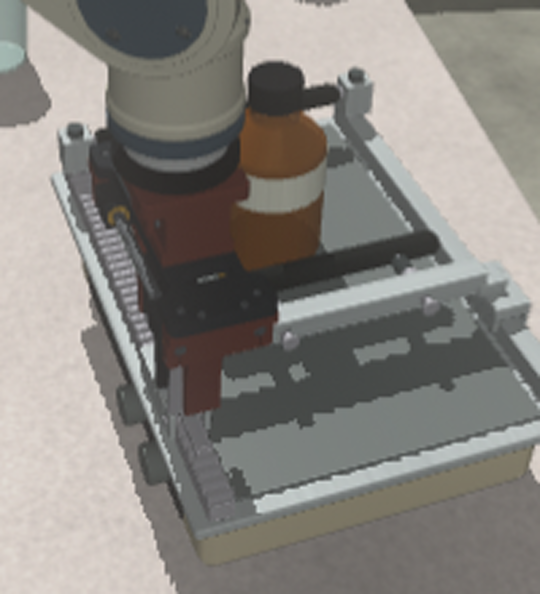

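Run:
```python
from h import *
np.set_printoptions(precision=1,suppress=True)
d=get("side"); p=d["obs"]["ee_pos"]; c,s=np.cos(.1544),np.sin(.1544)
def q(x,y,z): P=proj(d,[p[0]+c*x-s*y,p[1]+s*x+c*y,z]); return (P-[270,180])*2.7
print("finger tip outer",q(-10,-57,181),q(10,-57,181)," lever if centred, top",q(-15,-29,233),q(15,-29,233),"low",q(-15,-25,190),q(15,-25,190))
```

```text
finger tip outer [187.8 419.3] [217.4 411.6]  lever if centred, top [166.  333.4] [211.2 322.5] low [164.6 375.7] [208.2 364.9]
```

Request:
move_arm(steps=[[[0,0,0],0,0.4],[[0,0,0],0,0.5],[[0,0,0],0,0.6],[[0,0,0],0,0.7],[[0,0,0],0,1],[[0,0,0],0,1],[[0,0,0],0,1],[[0,0,0],0,1],[[0,0,0],0,1],[[0,0,0],0,1],[[0,0,0],0,1],[[0,0,0],0,1]])

```text
t: 7.22
ee_pos: [542.7, -238.4, 180.8]
orientation: [-0.243, 3.131, -0.001]
ft_force: [-1.2, -0.7, 5.6]
width: 25.6
grasp_force: 30.2
```

Request:
move_arm(steps=[[[0,0.2,0],0,1],[[0,0.2,0],0,1],[[0,0.2,0],0,1],[[0,0.2,0],0,1],[[0,0.2,0],0,1],[[0,0.2,0],0,1],[[0,0.2,0],0,1],[[0,0.2,0],0,1],[[0,0,0],0,1],[[0,0,0],0,1]])

```text
t: 8.05
ee_pos: [536.5, -198.3, 180.8]
orientation: [-0.243, 3.131, -0.0]
ft_force: [-1.4, 0.3, 5.3]
width: 26.0
grasp_force: 30.2
```

Request:
move_arm(steps=[[[0,0.2,0],0,1],[[0,0.2,0],0,1],[[0,0.2,0],0,1],[[0,0.2,0],0,1],[[0,0.2,0],0,1],[[0,0.2,0],0,1],[[0,0.2,0],0,1],[[0,0.2,0],0,1],[[0,0.2,0],0,1],[[0,0,0],0,1],[[0,0,0],0,1]])

```text
t: 8.97
ee_pos: [529.5, -153.8, 180.7]
orientation: [-0.243, 3.131, -0.0]
ft_force: [-0.7, 0.2, 6.8]
width: 25.6
grasp_force: 30.2
```

Run:
```python
from h import *
np.set_printoptions(precision=2,suppress=True)
F=[]
for i in range(4): d=get("side"); F.append(d["obs"]["ft_force"])
print(np.array(F)); t=get("top"); save(t,"t3.png")
cv2.imwrite("pics/t3c.png",cv2.resize(cv2.imread("pics/t3.png")[135:260,280:440],None,fx=4.8,fy=4.8,interpolation=cv2.INTER_CUBIC))
```

```text
[[-0.65  0.18  6.8 ]
 [-0.83  0.3   6.2 ]
 [ 0.01  0.45  6.27]
 [-1.41  0.92  7.03]]
```

View pics/t3c.png

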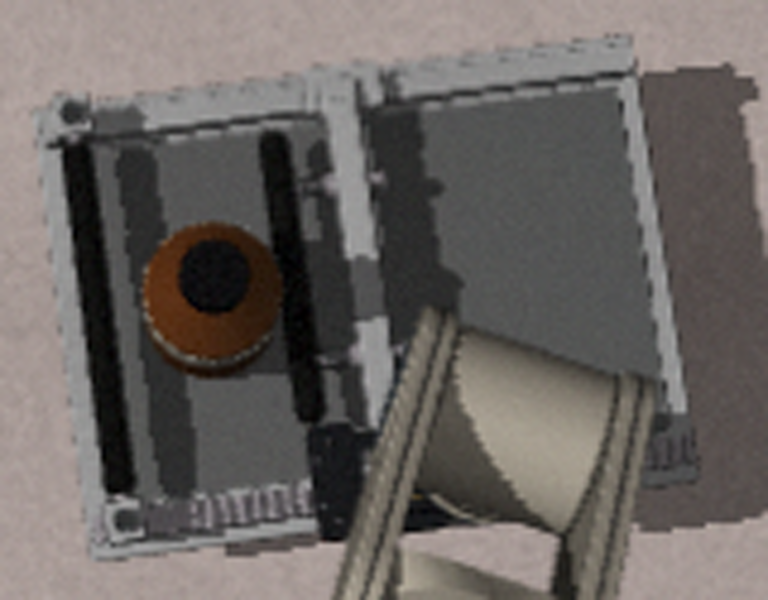

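Request:
move_arm(steps=[[[0,0.1,0],0,1],[[0,0.1,0],0,1],[[0,0.1,0],0,1],[[0,0.1,0],0,1],[[0,0.1,0],0,1],[[0,0.1,0],0,1],[[0,0.1,0],0,1],[[0,0.1,0],0,1],[[0,0.1,0],0,1],[[0,0.1,0],0,1],[[0,0.1,0],0,1],[[0,0,0],0,1],[[0,0,0],0,1],[[0,0,0],0,1]])

```text
t: 10.38
ee_pos: [525.5, -127.4, 180.8]
orientation: [-0.243, 3.131, -0.002]
ft_force: [0.1, -3.1, 6.3]
width: 25.8
grasp_force: 30.1
```

```bash
cat > f.py <<'E'
from h import *
np.set_printoptions(precision=2,suppress=True)
c,s=np.cos(.1544),np.sin(.1544)
F=[]
for i in range(6): F.append(get("side")["obs"])
f=np.mean([o["ft_force"] for o in F],0); p=np.mean([o["ee_pos"] for o in F],0)
print("Fy local",-s*f[0]+c*f[1],f,"travel",-s*(p[0]-542.7)+c*(p[1]+238.4),F[-1]["width"],F[-1]["t"])
E
python3 f.py
```

```text
Fy local -3.210964300600273 [-0.13 -3.27  5.48] travel 112.26231846660666 25.98076552727694 10.6333
```

Request:
move_arm(steps=[[[0,0.1,0],0,1],[[0,0.1,0],0,1],[[0,0.1,0],0,1],[[0,0.1,0],0,1],[[0,0,0],0,1],[[0,0,0],0,1],[[0,0,0],0,1],[[0,0,0],0,1]])

```text
t: 11.35
ee_pos: [524.0, -118.1, 180.8]
orientation: [-0.243, 3.131, -0.003]
ft_force: [-0.3, -6.2, 4.9]
width: 25.9
grasp_force: 30.0
```

```bash
python3 f.py
python3 - <<'E'
from h import *
d=get("wrist"); save(d,"w4.png"); cv2.imwrite("pics/w4c.png",cv2.resize(cv2.imread("pics/w4.png")[150:340,180:480],None,fx=2.6,fy=2.6,interpolation=cv2.INTER_CUBIC))
E
```

```text
Fy local -6.206806280521258 [ 0.36 -6.22  5.12] travel 121.74526326717319 26.314469722825784 11.6
```

View pics/w4c.png

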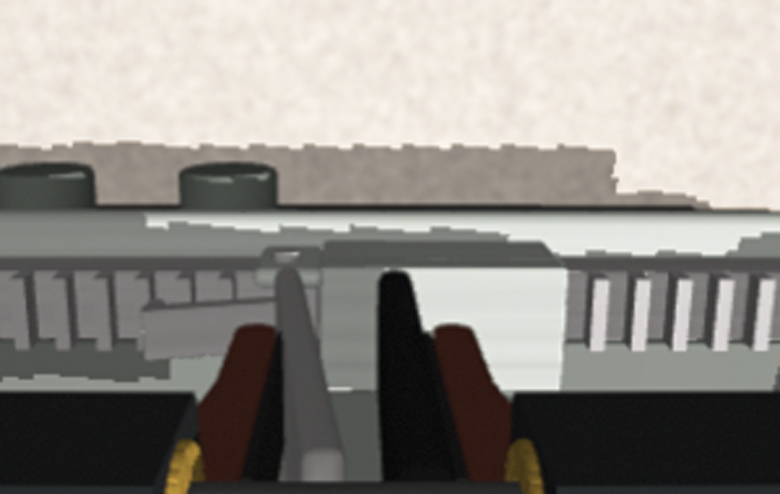

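Request:
move_arm(steps=[[[0,0,0],0,0.6],[[0,0,0],0,0.5],[[0,0,0],0,0.3],[[0,0,0],0,0],[[0,0,0],0,0],[[0,0,0],0,0],[[0,0,0],0,0],[[0,0,0],0,0],[[0,0,0],0,0],[[0,0,0],0,0]])

```text
t: 12.53
ee_pos: [522.9, -116.9, 179.9]
orientation: [0.243, -3.131, -0.001]
ft_force: [-0.4, -0.1, 0.4]
width: 86.9
grasp_force: 0.0
```

```bash
python3 f.py
python3 - <<'E'
from h import *
d=get("wrist"); save(d,"w5.png"); cv2.imwrite("pics/w5c.png",cv2.resize(cv2.imread("pics/w5.png")[150:340,180:480],None,fx=2.6,fy=2.6,interpolation=cv2.INTER_CUBIC))
E
```

```text
Fy local -0.001615508827871568 [ 0.14  0.02 -0.18] travel 122.82909007075284 87.97290392779823 12.7833
```

Request:
move_arm(steps=[[[0,0,-0.3],0,0],[[0,0,-0.7],0,0],[[0,0,-1],0,0],[[0,0,-1],0,0],[[0,0,-1],0,0],[[0,0,-1],0,0],[[0,0,-0.7],0,0],[[0,0.9,0],0,0],[[0,0,0],0,0],[[0,0,0],0,0],[[0,0,0],0,0]])

```text
t: 13.8
ee_pos: [519.7, -95.3, 322.5]
orientation: [0.243, -3.132, 0.0]
ft_force: [1.0, 0.2, 0.2]
width: 87.8
grasp_force: 0.0
```

Run:
```python
from h import *
np.set_printoptions(precision=1,suppress=True)
d=get("wrist"); save(d,"w6.png"); print(d["obs"]["ee_pos"],d["obs"]["t"])
for t in ["lever","grip"]: print(t,[(np.array(x["rect"]),round(x["p"],2)) for x in cams.boxes_of("wrist",t)[:2]])
g=d["image"].astype(int).mean(2); g0=cv2.imread("pics/w1.png").astype(int).mean(2)
for r in (262,268): print(r,"now",g[r,235:330].astype(int),"\nthen",g0[r,235:330].astype(int))
ds,dt=get("side"),get("top"); save(ds,"s6.png"); save(dt,"t6.png")
import pickle; pickle.dump({k:d[k] for k in d if k!="image"},open("w6.pkl","wb"))
for n in("side","top"):
  for t in ["bottle","lever","beaker","flask","pen_pot"]: 
    if n=="side" or t!="lever": print(n,t,[(np.array(x["rect"]),round(x["p"],2)) for x in cams.boxes_of(n,t)[:1]])
```

```text
[519.7 -95.3 322.5] 13.8
lever [(array([259.2, 244.3,  40.8,  59.8]), 0.97)]
grip [(array([298.2, 313.2, 118.4, 201. ]), 0.88), (array([284.6, 308.1, 375.5, 221.5]), 0.48)]
262 now [143 143 142 143 143 141 137 150 179 195 197 200 205 196 173 162 160 159
 159 157 158 159 160 161 157 141 135 142 143 143 144 143 143 144 137 132
 107  84  82  82  82  82  82  82  82  82  83  82  82  82  82  82  83  82
  57  21  20  27  29  34  36  37  38  36  27  24  59 121 145 145 144 144
 143 144 142 130 164 210 223 223 223 222 220 218 218 219 220 222 223 224
 224 224 223 223 225] 
then [142 143 142 142 142 142 143 142 142 142 142 140 137 139 148 158 165 171
 158 143 140 142 153 159 159 159 160 160 159 155 152 148 144 142 143 144
 144 144 144 138 125 102  84  84  83  82  83  83  83  83  84  83  83  84
  83  82  82  84  80  73  61  45  29  22  28  32  34  36  36  33  38  70
 100 122 139 145 146 145 142 137 148 176 205 221 224 223 222 220 220 219
 220 220 222 223 224]
268 now [142 143 143 143 143 142 133 139 171 193 205 214 221 211 175 157 159 161
 158 149 142 142 143 142 142 142 143 143 142 143 144 143 1
[... 463 characters left out ...]
4  82  83  83  83
  83  83  84  83  83  77  67  53  34  23  27  30  33  36  35  34  43  62
  99 126 141 146 146 145 142 137 148 175 204 221 224 223 222 220 220 219
 220 221 223 223 224]
side bottle [(array([359.7, 216.1,  38.6,  62.9]), 0.75)]
side lever [(array([319.5, 279.4,  16.6,  45.9]), 0.92)]
side beaker [(array([268. , 185.7,  25.3,  40. ]), 0.7)]
side flask [(array([388.8, 305.8, 205.1, 168.3]), 0.62)]
side pen_pot [(array([325.2, 464.8,  51.6,  29. ]), 0.61)]
top bottle [(array([319.1, 200.6,  27. ,  34. ]), 0.7)]
top beaker [(array([185.8, 261.9,  34.1,  22.3]), 0.82)]
top flask [(array([178.2, 211.8,  23.7,  26.7]), 0.73)]
top pen_pot [(array([473.7, 255.9,  31.8,  20.7]), 0.76)]
```

Run:
```python
from h import *
import pickle
np.set_printoptions(precision=1,suppress=True)
c,s=np.cos(.1544),np.sin(.1544)
def loc(d,u,v,z):
    X=atz(d,u,v,z)-[658.7,-111.6,0]; return -s*X[0]+c*X[1]
a,b=[pickle.load(open(f,"rb")) for f in("w1.pkl","w6.pkl")]
for n,u0,u1,z in[("grip in",296.5,289.6,241),("grip out",306.8,300.5,241),("lever out",248.5,242,233),("cross bar",316.3,311.3,165)]:
    print(n,loc(a,u0,268,z),loc(b,u1,268,z),loc(b,u1,268,z)-loc(a,u0,268,z))
o=b; print(loc(b,242,268,233)-loc(b,300.5,268,241))
```

```text
grip in -100.3480759654918 18.891164977998873 119.23924094349067
grip out -92.92471815200744 26.77008478155545 119.6948029335629
lever out -136.60953277417875 -17.33504512559492 119.27448764858383
cross bar -86.09799255441342 33.51044834597312 119.60844090038654
-44.10512990715037
```

```bash
python3 -c "
from h import *
print(ctrl.close_job())"
```

```text
the job is handed in; nothing more can be done
None
```

The bottle is clamped against the rear bar and the job is handed in (the hand-in returned no verdict). The bar moved about 120 mm (12 notches) and the lever is back at its rest width, so the latch looks fully home; I estimate the rod is pressed in about 12 mm (5.5–6 N), but my last wrist-force reading, about 6.2 N, was before letting go.

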